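# Seat and proof-pull a fixture locating pin

### The arm

A 7-joint arm with a two-finger parallel gripper is mounted at the origin on the work surface. World frame = base frame: x ahead of the robot, y to its left, z up, the work surface at z = 0. Lengths are in m, angles in rad, forces in N, time in s.
With the tool pointing down it reaches from about 0.4 to 0.875 m from the base axis. Payload 19.3 kg.
Tool frame: the origin (TCP) lies at the very end of the fingers, on their centre line; the grasp point (between the pads) lies 19 mm behind it; z points along the fingers, y is the direction in which the jaws open and shut (so a half turn about z gives the same grasp; the last joint's range is limited). The gripper opens to 85 mm and grips with 20 to 120 N. Pads are 22 mm wide; open, the fingers measure 114 mm over their backs; the gripper's body (76 mm by 85 mm) begins 54 mm behind the grasp point. The pads swing forward as they close: fully open they stand 13 mm farther back than shut.
Start: joints at [1.245, 0.521, -0.036, 1.599, 0.021, 1.021, -0.113], TCP at [0.158, -0.605, 0.231] pointing down, gripper open.
Joint ranges: [-2.91, 2.91], [-0.3, 2.13], [-1.5, 1.42], [0.17, 2.43], [-1.26, 4.41], [0.16, 1.93], [-2.52, 2.52]. Speed limits (rad/s): [1.89, 1.89, 2.39, 2.39, 3.01, 3.01, 3.01].

### API

Orientations are given as [roll, pitch, yaw] about the fixed x, y, z axes, in that order (R = Rz(yaw) Ry(pitch) Rx(roll)).
In Python, from workcell import bot, grab_frame, calibration, workorder gives the robot as it stands.
- The arm moves only by the tool move_arm, never from a script. Its arguments are lists of equal length, an entry for each row: "jaw": the closure in counts, from 0 (fully open) to 255 (shut); "dp": the shift along the tool's x, y, z in units of 800 mm (1.0 is 800 mm), a list of three; "rotation": the turn, a rotation vector about the tool's x, y, z in units of pi rad (1.0 is pi rad), a list of three. In form: {"jaw": [jaw, ...], "dp": [[dx, dy, dz], ...], "rotation": [[rx, ry, rz], ...]}. A call has 1 to 10 rows; each row shifts and turns the commanded pose from where the row before left it, along the tool's axes as they then stand; what a row does not reach is not made up. A row lasts 1/8 s, in which the tool goes at most 62.5 mm and 10.7 degrees, less where a joint would pass 70% of its speed; a pose out of reach is approached as far as the arm can. A call with a number of a shift or a turn outside -1 to 1 is refused whole. A call with a gripper value outside its range is refused whole. The fingers move at their own pace and stop on an object; "squeeze" is the grip in N (left out, the last holds). Time passes only in rows, so rows that do not move let the fingers close. It gives the time, the measured TCP pose, the force and the opening at its end, in the units of the state.
- bot.observe(): the state, without advancing time (a new reading comes with each control period).
- grab_frame(name): name is "scene" or "top" or "wrist"; returns the picture (400x640x3 uint8, blue, green, red); there is no depth.
- calibration(name): a dict with "camera_matrix" (3x3 intrinsics, pixels), "dist" ([k1, k2, p1, p2, k3] as OpenCV has them; the pictures are not rectified), "T" (4x4, takes a point from camera to world coordinates). Camera axes: x right, y down, z forward; pixel columns grow to the right and rows downward; lengths in m; the calibration is good to about 2 mm. A picture is of the moment at which its call begins: read the wrist's pose just before it. calibration takes no time and is no camera call; for the wrist camera it gives the pose at the moment of the call.
- workorder.job_done(): hands the job in, once; it reports no verdict.
The state is a dict: "clock": time; "qpos": joint angles; "qd": joint speeds; "joint_efforts": joint torques, N m; "position": TCP position; "tool_rot": TCP orientation; "force": force on the tool from outside, world axes, zero at the start; "moment": the same for the moment, N m; "grip_width": finger opening in m.
Only numpy, scipy, OpenCV 4.12 (cv2) and the standard library are available. Lean on these libraries where they do the work, as an engineer would, in place of code of your own. Each camera call takes 0.05 s, during which the arm holds its last target. There are 200 camera calls.

### The job

Of the three knobbed locating pins on the measuring fixture, one still stands proud of its block: press it fully home until its shoulder sits on the block. Then take its knob and pull straight up with slowly rising force to about 11 N (at least 8 N, at no time more than 14 N), hold that pull for about a second to prove the pin stays home, ease off and let go. Do not disturb the mouse, the ring gauge or the ball stand lying around the fixture.

Things in the scene. Friction and masses are not known exactly. Their poses are not given: they have to be found in the camera images.
- knob: Plain metal round knob of the pin that stands proud: 26 mm diameter, 24 mm high, axis vertical, flat top; origin at its centre (half-way up). Below it a 12 mm steel neck 13 mm long, then the pin's steel shoulder (22 mm diameter, 4 mm thick). With the pin home and the knob down, the origin is 69 mm above the block's underside; higher by as much as the pin is proud.
- block: Grey block that holds the proud pin: 56 x 56 mm, 40 mm high, bolted down, origin at the centre of its underside, sides along its x (across the plate) and y (along the row of three blocks). A pressed knob bears solidly on its pin. A pulled knob first slides up 0.5 to 8 mm in loose play (unknown each time), then draws on a spring of about 5 N per mm fixed to the pin.
- plate: Aluminium fixture plate, fixed, 120 x 310 x 12 mm, origin at the centre of its underside, y along its length. Three blocks stand on it in a row along y, 95 mm apart centre to centre. The two other blocks and pins look the same, their pins already home and fixed; the proud pin may be in the middle or at either end.
- pin (a joint): How far the pin stands proud of its block, m: 0 when home (shoulder on the block), 7 to 14 mm at the start. It is a press fit: it slides only under about 17 N up or down.
- mouse: Black computer mouse lying loose, 100 x 58 x 30 mm, origin at the centre of its underside.
- ring_gauge: Loose steel ring gauge lying flat, 60 mm outside, 32 mm inside diameter, 18 mm high, origin at the centre of its underside.
- ball_stand: Loose steel reference ball (31 mm) on a round foot 52 mm across, 61 mm high in all, origin at the centre of its underside.

How it is judged:
By the outcome, as a careful person would: the job done as asked, in the order asked, and still so for the second after the job is handed in, with the robot touching nothing.
It also fails if it takes over 70 s, if anything falls off the work surface, if the arm or the gripper's body presses on something with over 40 N, if the wrist force passes 120 N, or if a joint passes its speed limit or range.

## Working session

There is one attempt and no reset: what is moved stays moved. The work goes in short steps, Python scripts to look and compute and a tool call to move; the robot and the scene stay as the last step left them, time stands still between calls to the robot, and variables do not carry over. Pictures are saved under pics/ and viewed, about 8 in all and at most 12, crops included, and the job is handed in when it is done.

Besides the shell and the picture viewer there is one more tool, called after "Emit:" as name(argument=value, ...), one argument or row to a line, values as JSON. move_arm: Moves the arm, as the interface text tells. Shifts and turns lie within -1 to 1; 1 stands for 800 mm of shift or pi rad of turn. Its arguments: {"type":"object","properties":{"jaw":{"type":"array","items":{"type":"number"}},"dp":{"type":"array","items":{"type":"array","items":{"type":"number","minimum":-1,"maximum":1}}},"rotation":{"type":"array","items":{"type":"array","items":{"type":"number","minimum":-1,"maximum":1}}},"squeeze":{"type":"number"}},"required":["jaw","dp","rotation"]}

```bash
ls; mkdir -p pics
python3 - <<'E'
from workcell import bot, grab_frame, calibration
import cv2,numpy as np
s=bot.observe();print({k:np.round(v,4).tolist() for k,v in s.items()})
for n in("scene","top"):
    cv2.imwrite(f"pics/{n}0.png",grab_frame(n)); c=calibration(n); print(n,np.round(c["camera_matrix"],1).tolist(),c["dist"],np.round(c["T"],4).tolist())
E
```

```text
pics
{'clock': 0.0, 'qpos': [1.2448, 0.522, -0.0363, 1.6, 0.0212, 1.0211, -0.1128], 'qd': [-0.0005, -0.0001, 0.0014, -0.0007, 0.0002, 0.0001, 0.002], 'joint_efforts': [-0.0008, -92.7136, 1.9795, -36.9934, 0.0178, 0.0082, -0.0], 'position': [0.158, -0.6043, 0.2307], 'tool_rot': [-3.1405, 0.0001, 0.2558], 'force': [-0.4864, 0.0274, -0.069], 'moment': [0.0271, -0.0373, 0.0134], 'grip_width': 0.0851}
scene [[509.8, 0.0, 310.4], [0.0, 509.8, 198.0], [0.0, 0.0, 1.0]] [-0.12693827  0.          0.          0.          0.        ] [[-0.4845, 0.6106, -0.6264, 1.2156], [0.8746, 0.323, -0.3617, 0.4367], [-0.0186, -0.7231, -0.6905, 0.7684], [0.0, 0.0, 0.0, 1.0]]
top [[491.6, 0.0, 326.6], [0.0, 491.6, 201.6], [0.0, 0.0, 1.0]] [-0.14718005  0.          0.          0.          0.        ] [[0.0225, -0.9944, 0.1036, 0.508], [-0.9997, -0.0228, -0.0015, 0.0994], [0.0039, -0.1035, -0.9946, 1.0377], [0.0, 0.0, 0.0, 1.0]]
```

View pics/scene0.png

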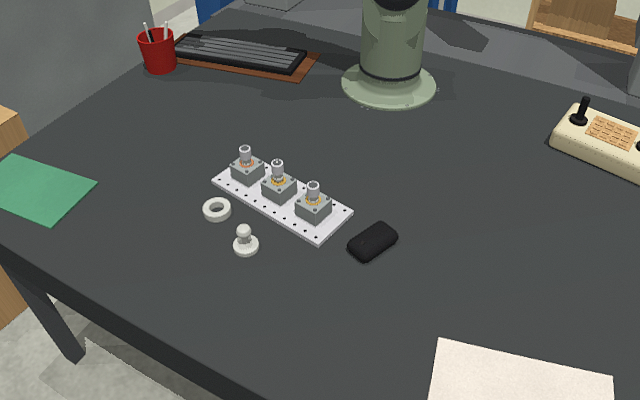

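View pics/top0.png

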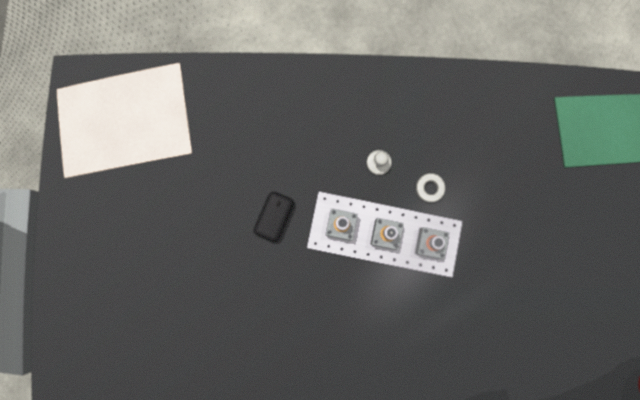

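The scene view shows three knobbed blocks on the plate: (245,152), (278,167) and (313,188) in the scene image, (342,223), (391,233) and (438,243) in the top image. The ring is at (216,209), the ball stand at (245,240) and the mouse at (373,242). I'll enlarge this area next.

Run:
```python
import cv2,numpy as np
a=cv2.imread("pics/scene0.png")[130:250,200:360];b=cv2.imread("pics/top0.png")[185:285,300:470]
a=cv2.resize(a,None,fx=5,fy=5,interpolation=cv2.INTER_CUBIC);cv2.imwrite("pics/sc.png",a)
cv2.imwrite("pics/tc.png",cv2.resize(b,None,fx=4.7,fy=4.7,interpolation=cv2.INTER_CUBIC))
```

```text
(no output)
```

View pics/sc.png

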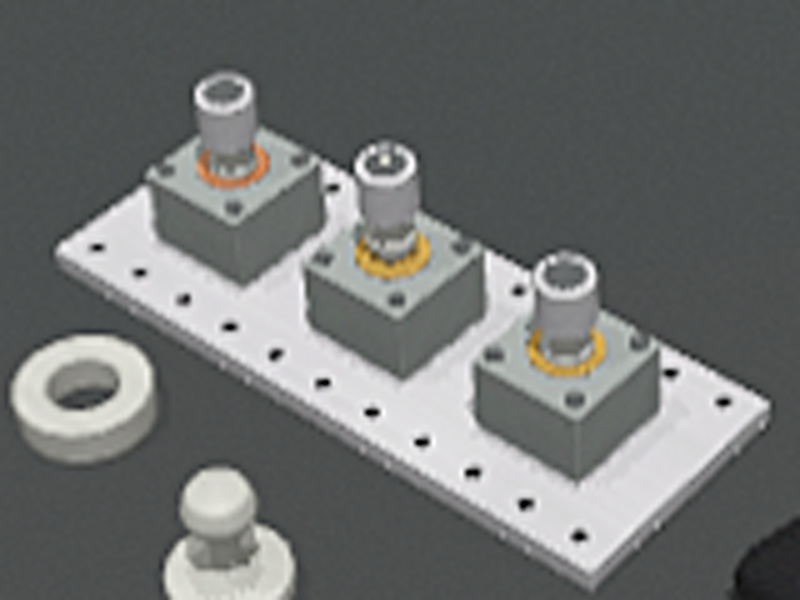

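View pics/tc.png

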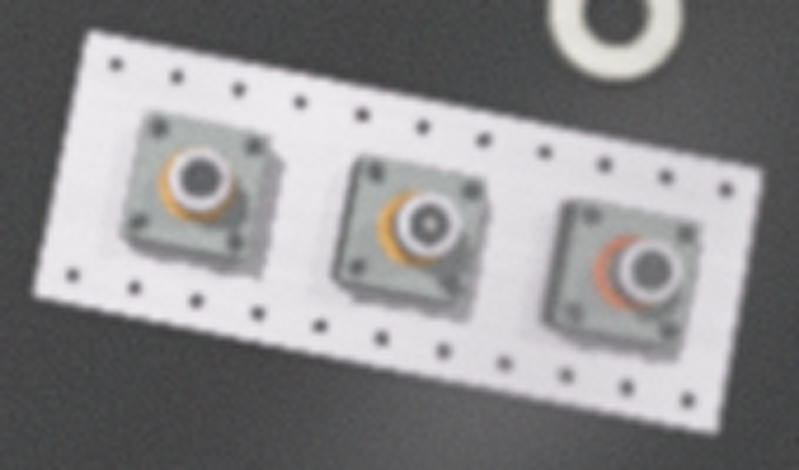

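The middle pin looks proud: its knob-to-ring distance is 93 px in the scene crop, against about 75 for the others. Next I'll compute the positions.

```bash
cat > h.py <<'E'
import cv2,numpy as np
from workcell import calibration
def ray(c,px):
    u=cv2.undistortPoints(np.array(px,float).reshape(-1,1,2),c["camera_matrix"],np.array(c["dist"])).reshape(-1,2)
    T=np.array(c["T"]);d=np.c_[u,np.ones(len(u))]@T[:3,:3].T
    return T[:3,3],d
def onz(c,px,z):
    o,d=ray(c,px);return o+d*((z-o[2])/d[:,2])[:,None]
def proj(c,P):
    T=np.linalg.inv(c["T"]);return cv2.projectPoints(np.array(P,float),cv2.Rodrigues(T[:3,:3])[0],T[:3,3],c["camera_matrix"],np.array(c["dist"]))[0].reshape(-1,2)
E
python3 - <<'E'
from h import *
t=calibration("top");s=calibration("scene")
k=onz(t,np.array([[88,30],[763,170],[718,432],[34,296]])/4.7+[300,185],.012)
print("corners top\n",k.round(4),k.mean(0).round(4))
e=(k[0]+k[3]-k[1]-k[2]);print("row dir deg",np.degrees(np.arctan2(e[1],e[0])), np.linalg.norm(e)/2)
k2=onz(s,np.array([[57,250],[770,408],[592,580]])/5+[200,130],.012);print("scene corners\n",k2.round(4))
kt=np.array([[201,180],[429,226],[648,272]])/4.7+[300,185]
ks=np.array([[567,275],[386,162],[225,92]])/5+[200,130]
o1,d1=ray(t,kt);o2,d2=ray(s,ks)
for a,b in zip(d1,d2):
    A=np.c_[a,-b];x=np.linalg.lstsq(A,o2-o1,rcond=None)[0];p=o1+a*x[0];q=o2+b*x[1];print("knob top",p.round(4),q.round(4))
print("from top z=.093:",onz(t,kt,.093).round(4).tolist(),"z=.104",onz(t,kt,.104).round(4).tolist())
m=onz(t,[[430.7,187.5],[379,162],[275,217]],.018);print("ring,ball,mouse",m.round(3))
E
```

```text
corners top
 [[ 0.6361  0.1149  0.012 ]
 [ 0.5799 -0.1903  0.012 ]
 [ 0.4624 -0.1699  0.012 ]
 [ 0.517   0.1359  0.012 ]] [ 0.5489 -0.0273  0.012 ]
row dir deg 79.71583732247178 0.3105069921760679
scene corners
 [[ 0.5824 -0.1855  0.012 ]
 [ 0.5228  0.1408  0.012 ]
 [ 0.6411  0.1202  0.012 ]]
knob top [0.5654 0.0658 0.0896] [0.5643 0.0682 0.0894]
knob top [ 0.5481 -0.0271  0.0991] [ 0.5475 -0.0259  0.099 ]
knob top [ 0.5313 -0.1195  0.0905] [ 0.5308 -0.1187  0.0903]
from top z=.093: [[0.5652, 0.0659, 0.093], [0.5484, -0.028, 0.093], [0.5312, -0.119, 0.093]] z=.104 [[0.5646, 0.0663, 0.104], [0.5479, -0.0265, 0.104], [0.5309, -0.1164, 0.104]]
ring,ball,mouse [[ 0.649 -0.121  0.018]
 [ 0.701 -0.011  0.018]
 [ 0.58   0.205  0.018]]
```

Emit:
move_arm(
  jaw=[0,0,0,0,0,0,0,0,0,0],
  dp=[
    [0.0467,-0.041,0],
    [0.0467,-0.041,0],
    [0.0467,-0.041,0],
    [0.0467,-0.041,0],
    [0.0467,-0.041,0],
    [0.0467,-0.041,0],
    [0.0467,-0.041,0],
    [0.0467,-0.041,0],
    [0.0467,-0.041,0],
    [0.0467,-0.041,0],
  ],
  rotation=[
    [0,0,0],
    [0,0,0],
    [0,0,0],
    [0,0,0],
    [0,0,0],
    [0,0,0],
    [0,0,0],
    [0,0,0],
    [0,0,0],
    [0,0,0],
  ],
)

```text
clock: 1.35
position: [0.4372, -0.1914, 0.2313]
tool_rot: [-3.142, 0.0, 0.256]
force: [-0.2, 0.2, 0.3]
grip_width: 0.0851
```

Emit:
move_arm(
  jaw=[0,0,0,0,0,0,0,0,0,0],
  dp=[
    [0.0467,-0.041,0],
    [0.0467,-0.041,0],
    [0.0467,-0.041,0],
    [0,0,0],
    [0,0,0],
    [0,0,0],
    [0,0,0],
    [0,0,0],
    [0,0,0],
    [0,0,0],
  ],
  rotation=[
    [0,0,0],
    [0,0,0],
    [0,0,0],
    [0,0,-0.0516],
    [0,0,-0.0516],
    [0,0,-0.0516],
    [0,0,-0.0516],
    [0,0,-0.0516],
    [0,0,-0.0516],
    [0,0,-0.0516],
  ],
)

```text
clock: 2.6
position: [0.52, -0.0693, 0.2311]
tool_rot: [-3.141, 0.0, 1.396]
force: [0.2, -0.1, -0.2]
grip_width: 0.0855
```

Run:
```python
from h import *
from workcell import bot, grab_frame
s=bot.observe();print({k:np.round(v,4).tolist() for k,v in s.items()})
c=calibration("wrist");cv2.imwrite("pics/w0.png",grab_frame("wrist"));print(c)
print(proj(c,[[.548,-.027,.102],[.548,-.027,.052],[.565,.066,.093],[.531,-.119,.093]]))
```

```text
{'clock': 2.6, 'qpos': [0.4181, 0.4016, -0.5218, 1.8436, 0.2401, 0.9595, -0.3833], 'qd': [0.2115, 0.0427, -0.2863, -0.0096, 0.14, 0.0389, 1.1583], 'joint_efforts': [-2.7547, -75.6499, -4.3534, -34.5156, -0.4514, -0.1273, -3.8537], 'position': [0.52, -0.0693, 0.2311], 'tool_rot': [-3.1412, 0.0, 1.3958], 'force': [0.1904, -0.0806, -0.1955], 'moment': [-0.0121, -0.0153, 0.0015], 'grip_width': 0.0855}
{'camera_matrix': array([[353.61152218,   0.        , 324.116351  ],
       [  0.        , 353.61152218, 201.62587682],
       [  0.        ,   0.        ,   1.        ]]), 'dist': array([-0.01348716,  0.        ,  0.        ,  0.        ,  0.        ]), 'T': array([[ 9.84555624e-01, -1.66002121e-01, -5.56194223e-02,
         5.34632877e-01],
       [-1.75070568e-01, -9.34850168e-01, -3.08877742e-01,
         1.09899292e-02],
       [-7.21466060e-04,  3.13844642e-01, -9.49474076e-01,
         3.74224262e-01],
       [ 0.00000000e+00,  0.00000000e+00,  0.00000000e+00,
         1.00000000e+00]])}
[[350.35750615 133.24225314]
 [346.46499247 125.99438408]
 [353.12854713  -3.49372901]
 [346.41127798 240.57558458]]
```

View pics/w0.png

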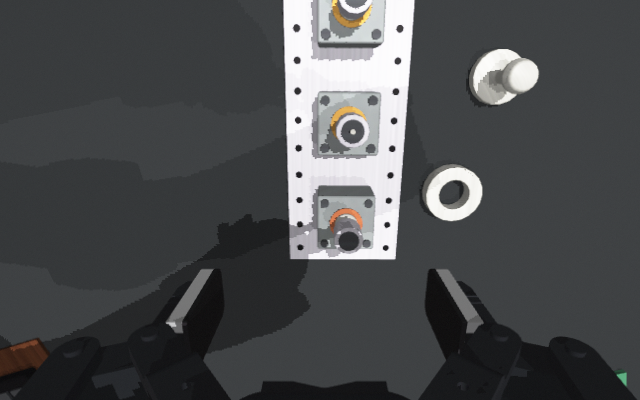

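The wrist view shows the middle knob top at about (352,131), predicted (350,133), and the neighbouring knobs at (355,5) and (348,240). The jaws lie across the plate.

```bash
cat >> h.py <<'E'
from workcell import bot
from scipy.spatial.transform import Rotation as Ro
def to(p):
    s=bot.observe();R=Ro.from_euler("xyz",s["tool_rot"]).as_matrix();d=R.T@(np.array(p)-s["position"])
    print("pos",np.round(s["position"],4),"rot",np.round(s["tool_rot"],4),"F",np.round(s["force"],2),"w",s["grip_width"],"units",np.round(d/.8,4),"mm",np.round(d*1e3,1))
E
python3 - <<'E'
from h import *
c=calibration("wrist");print(onz(c,[[352,131],[348,240],[355,5]],.101).round(4),onz(c,[[348,240],[355,5]],.093).round(4))
to([.5483,-.027,.15])
E
```

```text
[[ 0.5492 -0.0255  0.101 ]
 [ 0.5329 -0.1149  0.101 ]
 [ 0.5635  0.0594  0.101 ]] [[ 0.5329 -0.1186  0.093 ]
 [ 0.5644  0.0608  0.093 ]]
pos [ 0.5199 -0.0693  0.231 ] rot [-3.1410e+00  1.0000e-04  1.4043e+00] F [-0.28  1.41  0.5 ] w 0.08551646196389634 units [0.0581 0.0262 0.1013] mm [46.5 21.  81. ]
```

Emit:
move_arm(
  jaw=[255,255,255,255,255,255,255,255,255],
  dp=[
    [0.0194,0.0088,0],
    [0.0194,0.0088,0],
    [0.0194,0.0088,0],
    [0,0,0.034],
    [0,0,0.034],
    [0,0,0.034],
    [0,0,0],
    [0,0,0],
    [0,0,0],
  ],
  rotation=[
    [0,0,0],
    [0,0,0],
    [0,0,0],
    [0,0,0],
    [0,0,0],
    [0,0,0],
    [0,0,0],
    [0,0,0],
    [0,0,0],
  ],
  squeeze=40,
)

```text
clock: 3.78
position: [0.5499, -0.027, 0.1508]
tool_rot: [3.14, -0.0, 1.39]
force: [-0.3, -0.9, -0.1]
grip_width: -0.0004
```

Run:
```python
from h import *
from workcell import grab_frame
to([.5485,-.0265,.110])
c=calibration("wrist");im=grab_frame("wrist");cv2.imwrite("pics/w1.png",im)
print(proj(c,[[.5485,-.0265,.102],[.5485,-.0265,.052]]))
```

```text
pos [ 0.5499 -0.027   0.1508] rot [ 3.1400e+00 -2.0000e-04  1.3904e+00] F [-0.26 -0.92 -0.07] w -0.0003813694607768429 units [ 0.0003 -0.0019  0.051 ] mm [ 0.3 -1.5 40.8]
[[320.99343564 230.54072685]
 [321.48054757 203.43717783]]
```

View pics/w1.png

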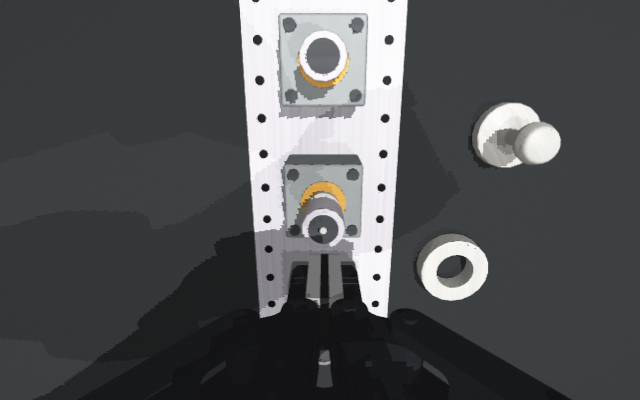

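The middle knob top is at (323,230), directly ahead of the shut fingers in column 324, so the tool is aligned.

Emit:
move_arm(
  jaw=[255,255,255,255,255],
  dp=[
    [0,0,0.02],
    [0,0,0.02],
    [0,0,0.007],
    [0,0,0],
    [0,0,0],
  ],
  rotation=[
    [0,0,0],
    [0,0,0],
    [0,0,0],
    [0,0,0],
    [0,0,0],
  ],
)

```text
clock: 4.45
position: [0.5494, -0.0272, 0.1124]
tool_rot: [3.141, -0.0, 1.39]
force: [0.4, 0.0, 0.3]
grip_width: 0.0003
```

Emit:
move_arm(
  jaw=[255,255,255,255,255,255,255,255],
  dp=[
    [0,0,0.00125],
    [0,0,0.00125],
    [0,0,0.00125],
    [0,0,0.00125],
    [0,0,0.00125],
    [0,0,0.00125],
    [0,0,0.00125],
    [0,0,0.00125],
  ],
  rotation=[
    [0,0,0],
    [0,0,0],
    [0,0,0],
    [0,0,0],
    [0,0,0],
    [0,0,0],
    [0,0,0],
    [0,0,0],
  ],
)

```text
clock: 5.45
position: [0.5493, -0.0272, 0.104]
tool_rot: [-3.142, -0.0, 1.39]
force: [-0.7, 0.3, 0.3]
grip_width: -0.0003
```

Emit:
move_arm(
  jaw=[255,255,255,255],
  dp=[
    [0,0,0.00125],
    [0,0,0.00125],
    [0,0,0.00125],
    [0,0,0.00125],
  ],
  rotation=[
    [0,0,0],
    [0,0,0],
    [0,0,0],
    [0,0,0],
  ],
)

```text
clock: 5.95
position: [0.5496, -0.0272, 0.1008]
tool_rot: [3.141, 0.0, 1.391]
force: [-4.0, -0.5, 15.0]
grip_width: -0.0003
```

Emit:
move_arm(
  jaw=[255,255,255,255],
  dp=[
    [0,0,0.00125],
    [0,0,0.00125],
    [0,0,0.00125],
    [0,0,0.00125],
  ],
  rotation=[
    [0,0,0],
    [0,0,0],
    [0,0,0],
    [0,0,0],
  ],
)

```text
clock: 6.45
position: [0.5497, -0.0272, 0.0968]
tool_rot: [3.14, 0.0, 1.39]
force: [-3.0, -0.8, 14.4]
grip_width: -0.0003
```

Emit:
move_arm(
  jaw=[255,255,255],
  dp=[
    [0,0,0.00125],
    [0,0,0.00125],
    [0,0,0.00125],
  ],
  rotation=[
    [0,0,0],
    [0,0,0],
    [0,0,0],
  ],
)

```text
clock: 6.82
position: [0.5499, -0.0272, 0.094]
tool_rot: [3.14, -0.0, 1.39]
force: [-4.9, -0.5, 23.9]
grip_width: 0.0001
```

Emit:
move_arm(
  jaw=[255,255],
  dp=[
    [0,0,0.00125],
    [0,0,0],
  ],
  rotation=[
    [0,0,0],
    [0,0,0],
  ],
)

```text
clock: 7.08
position: [0.5501, -0.0272, 0.0936]
tool_rot: [3.139, 0.0, 1.39]
force: [-6.1, -0.1, 28.8]
grip_width: -0.0002
```

Emit:
move_arm(
  jaw=[255,255],
  dp=[
    [0,0,0.00125],
    [0,0,0],
  ],
  rotation=[
    [0,0,0],
    [0,0,0],
  ],
)

```text
clock: 7.32
position: [0.5503, -0.0272, 0.0931]
tool_rot: [3.139, 0.0, 1.39]
force: [-8.0, -0.4, 37.2]
grip_width: 0.0001
```

The force is climbing at 37 N with z = 0.0931, which matches the home height of 0.093. I'll retract and check with the scene camera.

Emit:
move_arm(
  jaw=[255,255,255,0,0,0,0,0,0],
  dp=[
    [0,0,-0.01],
    [0,0,-0.03],
    [0,0,-0.04],
    [0,0,-0.01],
    [0,0,0],
    [0,0,0],
    [0,0,0],
    [0,0,0],
    [0,0,0],
  ],
  rotation=[
    [0,0,0],
    [0,0,0],
    [0,0,0],
    [0,0,0],
    [0,0,0],
    [0,0,0],
    [0,0,0],
    [0,0,0],
    [0,0,0],
  ],
)

```text
clock: 8.45
position: [0.5492, -0.0272, 0.1629]
tool_rot: [-3.141, -0.0, 1.391]
force: [0.2, 0.1, 0.2]
grip_width: 0.0856
```

Run:
```python
from h import *
from workcell import grab_frame
to([.549,-.0270,.063])
w=grab_frame("wrist");a=grab_frame("scene")[130:250,200:360]
cv2.imwrite("pics/m1.png",np.vstack([cv2.resize(a,(640,480),interpolation=cv2.INTER_CUBIC)[:340],cv2.resize(w,(416,260)) if 0 else np.pad(cv2.resize(w,(416,260)),((0,0),(0,224),(0,0)))]))
c=calibration("wrist");print(proj(c,[[.549,-.027,.093]]),proj(c,[[.549,-.027,.093]])*.65)
```

```text
pos [ 0.5492 -0.0272  0.1629] rot [-3.1413 -0.      1.3906] F [0.18 0.14 0.21] w 0.0855709420288634 units [ 0.0002 -0.0002  0.1249] mm [ 0.2 -0.2 99.9]
[[323.27954562 217.79662612]] [[210.13170465 141.56780698]]
```

View pics/m1.png

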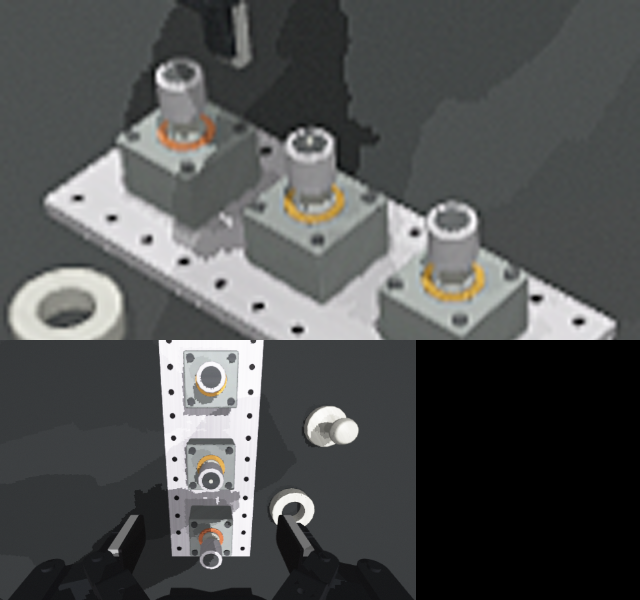

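The middle knob-to-ring distance is now 63 px, against 59 and 64 for its neighbours, so the pin looks home. The knob sits centred at wrist (211,141) in the reduced picture, as predicted. I'll descend and grip.

Emit:
move_arm(
  jaw=[0,0,0,0,0,0],
  dp=[
    [0,0,0.035],
    [0,0,0.035],
    [0,0,0.03],
    [0,0,0.015],
    [0,0,0.009],
    [0,0,0],
  ],
  rotation=[
    [0,0,0],
    [0,0,0],
    [0,0,0],
    [0,0,0],
    [0,0,0],
    [0,0,0],
  ],
)

```text
clock: 9.3
position: [0.5493, -0.0272, 0.064]
tool_rot: [3.142, -0.0, 1.391]
force: [0.0, -0.5, -0.1]
grip_width: 0.0855
```

Emit:
move_arm(
  jaw=[255,255,255,255,255,255,255,255],
  dp=[
    [0,0,0],
    [0,0,0],
    [0,0,0],
    [0,0,0],
    [0,0,0],
    [0,0,0],
    [0,0,0],
    [0,0,0],
  ],
  rotation=[
    [0,0,0],
    [0,0,0],
    [0,0,0],
    [0,0,0],
    [0,0,0],
    [0,0,0],
    [0,0,0],
    [0,0,0],
  ],
  squeeze=60,
)

```text
clock: 10.3
position: [0.5493, -0.0273, 0.0643]
tool_rot: [3.141, 0.0, 1.39]
force: [-2.6, -0.5, 8.3]
grip_width: 0.0243
```

Closing the jaws pressed the knob down by about 8 N. I'll ease up slowly.

Emit:
move_arm(
  jaw=[255,255,255,255],
  dp=[
    [0,0,-0.0005],
    [0,0,-0.0005],
    [0,0,-0.0005],
    [0,0,-0.0005],
  ],
  rotation=[
    [0,0,0],
    [0,0,0],
    [0,0,0],
    [0,0,0],
  ],
)

```text
clock: 10.8
position: [0.5492, -0.0273, 0.0655]
tool_rot: [-3.142, -0.0, 1.39]
force: [0.3, 0.6, -1.3]
grip_width: 0.0244
```

Emit:
move_arm(
  jaw=[255,255,255,255],
  dp=[
    [0,0,-0.0005],
    [0,0,-0.0005],
    [0,0,-0.0005],
    [0,0,0],
  ],
  rotation=[
    [0,0,0],
    [0,0,0],
    [0,0,0],
    [0,0,0],
  ],
)

```text
clock: 11.3
position: [0.5492, -0.0273, 0.0667]
tool_rot: [-3.142, 0.0, 1.39]
force: [-1.1, -0.0, -0.7]
grip_width: 0.0245
```

In the loose play now, near 0 N. I'll keep going in steps.

Emit:
move_arm(
  jaw=[255,255,255],
  dp=[
    [0,0,-0.0005],
    [0,0,-0.0005],
    [0,0,-0.0005],
  ],
  rotation=[
    [0,0,0],
    [0,0,0],
    [0,0,0],
  ],
)

```text
clock: 11.68
position: [0.5492, -0.0273, 0.0679]
tool_rot: [-3.142, -0.0, 1.39]
force: [0.3, 0.0, -1.3]
grip_width: 0.0243
```

Emit:
move_arm(
  jaw=[255,255,255],
  dp=[
    [0,0,-0.0005],
    [0,0,-0.0005],
    [0,0,-0.0005],
  ],
  rotation=[
    [0,0,0],
    [0,0,0],
    [0,0,0],
  ],
)

```text
clock: 12.05
position: [0.5492, -0.0272, 0.0691]
tool_rot: [-3.142, -0.0, 1.391]
force: [-0.1, -0.5, -0.5]
grip_width: 0.0246
```

Emit:
move_arm(
  jaw=[255,255,255],
  dp=[
    [0,0,-0.0005],
    [0,0,-0.0005],
    [0,0,-0.0005],
  ],
  rotation=[
    [0,0,0],
    [0,0,0],
    [0,0,0],
  ],
)

```text
clock: 12.42
position: [0.5492, -0.0273, 0.0703]
tool_rot: [-3.142, 0.0, 1.39]
force: [-1.1, -0.1, -0.9]
grip_width: 0.0242
```

Emit:
move_arm(
  jaw=[255,255,255],
  dp=[
    [0,0,-0.0005],
    [0,0,-0.0005],
    [0,0,-0.0005],
  ],
  rotation=[
    [0,0,0],
    [0,0,0],
    [0,0,0],
  ],
)

```text
clock: 12.8
position: [0.5492, -0.0273, 0.0715]
tool_rot: [-3.141, -0.0, 1.39]
force: [-0.1, -0.4, -2.6]
grip_width: 0.0244
```

Emit:
move_arm(
  jaw=[255,255,255],
  dp=[
    [0,0,-0.0005],
    [0,0,-0.0005],
    [0,0,-0.0005],
  ],
  rotation=[
    [0,0,0],
    [0,0,0],
    [0,0,0],
  ],
)

```text
clock: 13.18
position: [0.5492, -0.0272, 0.0726]
tool_rot: [-3.141, -0.0, 1.39]
force: [1.4, -1.1, -6.9]
grip_width: 0.0244
```

Emit:
move_arm(
  jaw=[255,255,255,255],
  dp=[
    [0,0,-0.0003],
    [0,0,-0.0003],
    [0,0,-0.0002],
    [0,0,0],
  ],
  rotation=[
    [0,0,0],
    [0,0,0],
    [0,0,0],
    [0,0,0],
  ],
)

```text
clock: 13.68
position: [0.5492, -0.0272, 0.0733]
tool_rot: [-3.141, -0.0, 1.391]
force: [1.6, -0.3, -9.2]
grip_width: 0.0246
```

Emit:
move_arm(
  jaw=[255,255,255],
  dp=[
    [0,0,-0.0003],
    [0,0,-0.0002],
    [0,0,0],
  ],
  rotation=[
    [0,0,0],
    [0,0,0],
    [0,0,0],
  ],
)

```text
clock: 14.05
position: [0.5492, -0.0272, 0.0737]
tool_rot: [-3.141, 0.0, 1.39]
force: [1.9, -0.0, -11.7]
grip_width: 0.0243
```

Emit:
move_arm(
  jaw=[255,255,255,255],
  dp=[
    [0,0,0],
    [0,0,0],
    [0,0,0],
    [0,0,0],
  ],
  rotation=[
    [0,0,0],
    [0,0,0],
    [0,0,0],
    [0,0,0],
  ],
)

```text
clock: 14.55
position: [0.5492, -0.0273, 0.0737]
tool_rot: [-3.141, 0.0, 1.39]
force: [1.2, -1.4, -11.2]
grip_width: 0.0241
```

Emit:
move_arm(
  jaw=[255,255,255,255,255],
  dp=[
    [0,0,0],
    [0,0,0],
    [0,0,0],
    [0,0,0],
    [0,0,0],
  ],
  rotation=[
    [0,0,0],
    [0,0,0],
    [0,0,0],
    [0,0,0],
    [0,0,0],
  ],
)

```text
clock: 15.18
position: [0.5492, -0.0273, 0.0737]
tool_rot: [-3.141, 0.0, 1.391]
force: [0.8, 0.6, -12.2]
grip_width: 0.0241
```

The pull held steady for over 1.1 s at about 11.5 N. Now I'll ease off and lower the knob.

Emit:
move_arm(
  jaw=[255,255,255,255,255,255,255,255,255,255],
  dp=[
    [0,0,0.0005],
    [0,0,0.0005],
    [0,0,0.001],
    [0,0,0.001],
    [0,0,0.0012],
    [0,0,0.0014],
    [0,0,0.0014],
    [0,0,0.0014],
    [0,0,0.0014],
    [0,0,0],
  ],
  rotation=[
    [0,0,0],
    [0,0,0],
    [0,0,0],
    [0,0,0],
    [0,0,0],
    [0,0,0],
    [0,0,0],
    [0,0,0],
    [0,0,0],
    [0,0,0],
  ],
)

```text
clock: 16.42
position: [0.5493, -0.0272, 0.0658]
tool_rot: [-3.142, -0.0, 1.391]
force: [-2.6, -0.6, -0.6]
grip_width: 0.0243
```

Emit:
move_arm(
  jaw=[0,0,0,0,0,0,0],
  dp=[
    [0,0,0],
    [0,0,0],
    [0,0,0],
    [0,0,0],
    [0,0,0],
    [0,0,0],
    [0,0,0],
  ],
  rotation=[
    [0,0,0],
    [0,0,0],
    [0,0,0],
    [0,0,0],
    [0,0,0],
    [0,0,0],
    [0,0,0],
  ],
)

```text
clock: 17.3
position: [0.5492, -0.0273, 0.0659]
tool_rot: [-3.142, 0.0, 1.39]
force: [1.0, 1.0, -0.1]
grip_width: 0.0852
```

Emit:
move_arm(
  jaw=[0,0,0,0,0,0],
  dp=[
    [0,0,-0.02],
    [0,0,-0.04],
    [0,0,-0.04],
    [0,0,-0.04],
    [0,0,0],
    [0,0,0],
  ],
  rotation=[
    [0,0,0],
    [0,0,0],
    [0,0,0],
    [0,0,0],
    [0,0,0],
    [0,0,0],
  ],
)

```text
clock: 18.05
position: [0.5491, -0.0274, 0.1782]
tool_rot: [3.141, 0.0, 1.39]
force: [-0.0, -0.2, -0.4]
grip_width: 0.0848
```

Run:
```python
from h import *
from workcell import grab_frame
to([.549,-.0270,.163])
a=grab_frame("scene")[130:270,200:400]
cv2.imwrite("pics/m2.png",cv2.resize(a,(800,560),interpolation=cv2.INTER_CUBIC))
```

```text
pos [ 0.5491 -0.0274  0.1782] rot [3.1413e+00 1.0000e-04 1.3904e+00] F [-0.   -0.23 -0.43] w 0.08476507743745022 units [ 0.0004 -0.0002  0.019 ] mm [ 0.3 -0.2 15.2]
```

View pics/m2.png

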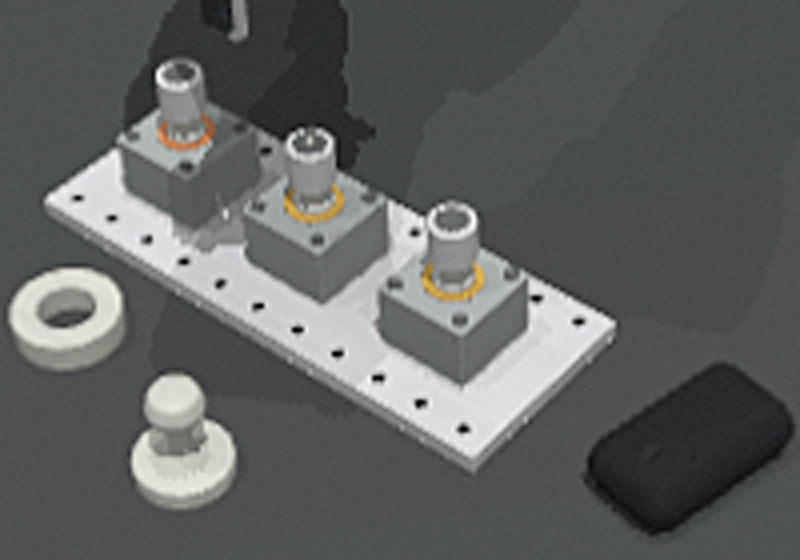

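The final view matches the one before the pull: middle knob at (310,139), ring at (314,202), and the ring gauge, ball stand and mouse in place. Handing in.

```bash
python3 -c "
from workcell import workorder
print(workorder.job_done())"
```

```text
the job is handed in; nothing more can be done
None
```

The job is handed in. The proud pin was the middle one, about 8 to 9 mm up; it is now pressed home and passed its pull test.

- **Pressing:** I pushed it down with the shut fingers. It slid at about 15 N, then stopped. The force rose to 37 N with the fingertips at z = 0.0931 m, against a nominal knob-top height of 0.093 m.
- **Pull test:** I gripped the knob at 60 N. It slid up about 6 mm in its loose play, then pulled on the spring. The pull rose slowly through 7 and 9 N to about 11.5 N and stayed there for just over a second. The readings were 11.2 to 12.2 N with no movement. I then eased it off, lowered the knob, let go and backed away.
- **Last checks:** The pin looks the same as before the pull and level with its neighbours (knob-to-ring distance 63 px, against 59 and 64). The mouse, ring gauge and ball stand look undisturbed. The gripper is open and clear at z = 0.178 m after about 18 s.
- **Limits of these checks:** I read the force only at the end of each short move, so brief peaks in between were not seen. The tool still sank about 0.5 mm for the last 8 N of pressing. I took that as flex in the fingers, since the pin would already have slid at about 17 N.

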